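# Load the condiment caddy and carry it level

### The arm

A 7-joint arm with a two-finger parallel gripper is mounted at the origin on a cart in front of the work surface, level with it; the furniture and walls round the work are solid. World frame = base frame: x ahead of the robot, y to its left, z up, the work surface at z = 0. Lengths are in m, angles in degrees, forces in N, time in s.
With the tool pointing down it reaches from about 0.35 to 0.775 m from the base axis. Payload 3.1 kg.
Tool frame: the origin (TCP) lies on the centre line of the jaws, within the pads' length; the fingertips stand 17 mm ahead of it and the grasp point (between the pads) lies 2 mm behind it (robot.tip_reach is the distance from the TCP to the fingertips, in m); z points along the fingers, y is the line along which they close (so a half turn about z gives the same grasp; the last joint's range is limited). The gripper opens to 85 mm and grips with 20 to 120 N. Pads are 22 mm wide; open, the fingers measure 114 mm over their backs; the gripper's body (76 mm by 85 mm) begins 54 mm behind the grasp point. The pads swing forward as they close: fully open they stand 13 mm farther back than shut.
Start: joints at [60.923, 17.813, 0.802, 86.603, -0.252, 75.585, -1.558], TCP at [0.247, -0.491, 0.248] pointing down, gripper open.
Joint ranges: [-154.91, 154.91], [-16.99, 109.72], [-72.82, 74.43], [7.12, 147.25], [-82.49, 262.49], [11.32, 116.49], [-174.64, 174.64]. Speed limits (degrees/s): [159.86, 159.86, 180, 180, 180, 180, 180].

### API

Orientations are given as [roll, pitch, yaw] about the fixed x, y, z axes, in that order (R = Rz(yaw) Ry(pitch) Rx(roll)).
In Python, from station import robot, fingers, vision, workorder, recognise gives the robot as it stands. Calls block until the motion is done:
- robot.move_to(position, orientation): joint-space move of the TCP to a pose.
- robot.line_to(position, orientation=None, velocity=0.15, f_stop=None): straight line of the TCP; orientation=None keeps the orientation; velocity is the mean speed in m/s. With f_stop (N) it stops when the force on the tool has changed by that much, and returns True; else False.
- robot.move_j(angles): joint-space move.
- fingers.gripper_to(opening, force=None): opening from 0.0 (shut) to 1.0 (fully open); force is the grip in N (None keeps the last); returns when the fingers have stopped.
- robot.pause(seconds).
- robot.inverse_kinematics(position, orientation): joint angles nearest the present ones, or None.
- vision.grab_frame(name): name is "side" or "top"; returns the picture (480x640x3 uint8, red, green, blue); there is no depth.
- vision.calibration(name): a dict with "mtx" (3x3 intrinsics, pixels), "k1" (the pictures are not rectified: a ray, as slopes to the right and down, at radius r is drawn at 1 + k1 r^2 times it, then the intrinsics apply), "extrinsics" (4x4, takes a point from world to camera coordinates). Camera axes: x right, y up, looking along -z (the intrinsics and any distortion apply to the point x, -y, -z); pixel columns grow to the right and rows downward; lengths in m; the calibration is good to about 2 mm. A picture is of the moment at which its call begins. calibration takes no time and is no camera call.
A pose or a line that the arm cannot do raises robot.PlanningError and nothing moves.
- workorder.close_job(): hands the job in; it is judged then, once.
Trained networks look in the newest picture that a camera, given by its name, has taken for a name from the list of things; names that differ only in an ending like _2 or _b are one class to them, and where a whole thing is asked for, a point or a joint stands for the part that bears it (a point fixed in the world has none). Each returns a list of dicts, best first, with "p" (0 to 1); they miss things now and then, are a little off and sometimes report something else, mostly with a low value. They report only what shows in the picture. A call takes as long as a camera call. They do not tell look-alikes from the thing itself.
- recognise(label, camera): "rect" ([centre column, centre row, width, height] in pixels, round what is visible of it).
Readings, each from a call of its own:
- robot.current_time_s(): time.
- robot.current_joint_positions(): joint angles.
- robot.current_dq(): joint speeds.
- robot.current_joint_torque(): joint torques, N m.
- robot.current_tool_pos(): TCP position.
- robot.current_eef_rot(): TCP orientation.
- robot.current_contact_force(): force on the tool from outside, world axes, zero at the start.
- robot.current_torque(): the same for the moment, N m.
- robot.current_finger_gap(): opening from 0.0 (shut) to 1.0 (fully open).
- robot.current_gripper_force(): force on a finger pad.
Only numpy, scipy, OpenCV 4.12 (cv2) and the standard library are available. Lean on these libraries where they do the work, as an engineer would, in place of code of your own. Each camera call takes 0.05 s, during which the arm holds its last target. There are 200 camera calls.

### The job

Set the spice jar with the white lid, lid up, into the empty end pocket of the wooden table caddy that already holds the salt shaker (set it down in the pocket, do not drop it in), and let go of it. Then pick the loaded caddy up by its handle, raise it off the worktop until its underside is at least 12 cm clear, and finish while still holding it there, level and still, with jar and shaker standing in their pockets; do not disturb the jar with the dark lid, the apple or the mug.

Things in the scene. Friction and masses are not known exactly. Their poses are not given: they have to be found in the camera images.
- caddy: Loose wooden table caddy, about 0.4 kg: tray 72 (x) by 240 mm (y), floor 10, walls 7 thick, 32 high; a pocket at each end, centred 84.5 mm from the middle, and an empty bay between. A steel bail (uprights at x = +-27 mm) over the middle carries a dark wooden grip bar. Origin: centre of the underside, z up. Shaker in the pocket at -y; the one at +y is empty
- empty_pocket (a point): Centre of the inner floor of the empty pocket, 10 mm above the caddy's underside; the pocket is 58 mm square inside and its walls rise 22 mm above this floor (the bay-side wall 18 mm). Axes as the caddy's
- shaker_pocket (a point): Centre of the inner floor of the other pocket, same size, where the salt shaker stands
- caddy_grip (a point): Middle of the dark wooden grip bar, 150 mm above the caddy's underside (bar from 138 to 162 mm). Axes as the caddy's: the bar runs 76 mm along x and is 18 mm thick along y, with flat sides: pinch it across y
- white_lid_jar: Loose spice jar to be loaded: clear glass with a WHITE lid and a brown label, round, 44 mm across, 109 mm tall, about 0.11 kg, standing upright; lid (44 mm) from 88 mm up. Origin: centre of its underside, z up through the lid
- salt_shaker: Loose salt shaker, clear glass with white salt and a grey domed top, 44 mm across, 90 mm tall, about 0.1 kg, standing in the caddy's pocket. Origin: centre of its underside
- dark_lid_jar: Bystander: spice jar with a DARK BROWN lid, 44 mm across, 96 mm tall, standing beside the white-lidded jar on one side or the other. Origin: centre of its underside
- apple: Bystander: red apple, 72 mm across, 63 mm tall. Origin: centre of its underside
- mug: Bystander: mug, dark above and white below, 82 mm across, 97 mm tall, 114 mm long with its handle. Origin: centre of its underside, handle included
There are look-alikes about, which are no part of the job. What is shaped like the white_lid_jar but green or purple is not meant. Leave any red look-alike of the salt_shaker alone.

How it is judged (in metres and radians):
On the way:
1. the white-lidded jar stands lid up in the empty pocket, let go, with the caddy on the worktop (horizontal distance between white_lid_jar and empty_pocket below 0.014 m and z of white_lid_jar in the frame of empty_pocket between -0.006 and 0.01 m and angle between the z axis of white_lid_jar and the z axis of caddy, either way round below 0.15 rad and angle between white_lid_jar's own z axis and vertical below 0.25 rad and contact force between white_lid_jar and the fingers below 0.1 N and height (world z) of caddy below 0.01 m), for 0.2 s.
At the end, for the whole second after the job is handed in: Caddy held by the gripper alone, underside over 11 cm up, tilt under 0.10 rad, still (2 cm/s, 0.1 rad/s). White-lidded jar (lid up) and shaker on their pocket floors: 14 mm of the centre, 10 mm of the floor, 0.15 rad; fingers off both. Bystanders within 3 cm of their starts, upright (height (world z) of caddy above 0.11 m and angle between caddy's own z axis and vertical below 0.1 rad and linear speed of caddy below 0.02 m/s and angular speed of caddy below 0.1 rad/s and contact force between the fingers and caddy above 2 N and horizontal distance between white_lid_jar and empty_pocket below 0.014 m and z of white_lid_jar in the frame of empty_pocket between -0.006 and 0.01 m and angle between the z axis of each of white_lid_jar, salt_shaker and the z axis of caddy, either way round below 0.15 rad and angle between each of white_lid_jar, salt_shaker's own z axis and vertical below 0.25 rad and horizontal distance between salt_shaker and shaker_pocket below 0.014 m and z of salt_shaker in the frame of shaker_pocket between -0.006 and 0.01 m and contact force between each of white_lid_jar, salt_shaker and the fingers below 0.1 N and contact force between caddy and dark_lid_jar below 0.1 N and contact force between caddy and apple below 0.1 N and contact force between caddy and mug below 0.1 N and distance of each of dark_lid_jar, apple, mug from where it was at the start of the episode below 0.03 m and angle between each of dark_lid_jar, apple, mug's own z axis and vertical below 0.2 rad); the arm keeps its last pose, push and grip.
It fails at once if a bystander is knocked over or shoved more than 3 cm (distance of any of dark_lid_jar, apple, mug from where it was at the start of the episode above 0.03 m or angle between any of dark_lid_jar, apple, mug's own z axis and vertical above 0.5 rad).
It fails at once if the caddy is tipped more than 0.4 rad (about 23 degrees) (angle between caddy's own z axis and vertical above 0.4 rad).
It fails at once if the salt shaker is taken out of its pocket (distance between salt_shaker and shaker_pocket above 0.04 m).
It fails at once if the jar is dropped (falls free at more than 0.5 m/s while the caddy rests) (linear speed of white_lid_jar above 0.5 m/s and contact force between white_lid_jar and the fingers below 0.05 N and linear speed of caddy below 0.1 m/s).
It also fails if it takes over 53 s, if anything falls off the work surface, if the arm or the gripper's body presses on something with over 40 N, if the wrist force passes 120 N, or if a joint passes its speed limit or range.

## Working session

There is one attempt and no reset: what is moved stays moved. The work goes in short steps, each a Python script; the robot and the scene stay as the last script left them, time stands still between calls to the robot, and variables do not carry over. Pictures are saved under pics/ and viewed, at most 10 in all, crops included, and the job is handed in when it is done.

```bash
ls; mkdir -p pics
cat > h.py <<'E'
import numpy as np, cv2
from station import robot, fingers, vision, workorder, recognise
def proj(P,name):
    c=vision.calibration(name);E=np.array(c["extrinsics"]);K=np.array(c["mtx"])
    p=E[:3,:3]@np.asarray(P,float)+E[:3,3]; s=np.array([p[0],-p[1]])/-p[2]
    s=s*(1+c["k1"]*(s@s)); return (K@[s[0],s[1],1])[:2]
def ray(u,v,name):
    c=vision.calibration(name);E=np.array(c["extrinsics"]);K=np.array(c["mtx"])
    d=np.linalg.solve(K,[u,v,1])[:2]; s=d.copy()
    for _ in range(20): s=d/(1+c["k1"]*(s@s))
    R=E[:3,:3]; return -R.T@E[:3,3], R.T@np.array([s[0],-s[1],-1])
def atz(u,v,name,z):
    o,d=ray(u,v,name); return o+d*(z-o[2])/d[2]
def tri(a,b,na="top",nb="side"):
    o1,d1=ray(*a,na);o2,d2=ray(*b,nb)
    t=np.linalg.lstsq(np.c_[d1,-d2],o2-o1,rcond=None)[0]
    p,q=o1+d1*t[0],o2+d2*t[1]; return (p+q)/2,np.linalg.norm(p-q)
def save(name,f): 
    im=vision.grab_frame(name); cv2.imwrite(f,im[:,:,::-1]); return im
E
python3 - <<'E'
from h import *
for n in("top","side"):
    save(n,f"pics/{n}0.png")
    c=vision.calibration(n);E=np.array(c["extrinsics"]);print(n,(-E[:3,:3].T@E[:3,3]).round(3),c["k1"])
    for l in("caddy","caddy_grip","empty_pocket","white_lid_jar","salt_shaker","dark_lid_jar","apple","mug"):
        print(l,[(round(r["p"],2),np.round(r["rect"]).astype(int).tolist()) for r in recognise(l,n)])
E
```

```text
pics
top [ 0.286 -0.057  1.197] -0.10525018706425701
caddy [(0.71, [372, 244, 102, 55])]
caddy_grip [(0.77, [368, 244, 101, 52])]
empty_pocket [(0.75, [371, 243, 102, 52])]
white_lid_jar [(0.98, [195, 287, 27, 25]), (0.79, [159, 283, 32, 26]), (0.72, [183, 241, 34, 26])]
salt_shaker [(0.85, [415, 301, 20, 17]), (0.81, [457, 233, 24, 20]), (0.72, [406, 251, 19, 21]), (0.16, [480, 276, 29, 29])]
dark_lid_jar [(0.65, [234, 255, 28, 33])]
apple [(0.72, [479, 276, 34, 32])]
mug [(0.69, [224, 184, 53, 40])]
side [-0.069 -0.955  0.552] -0.04377437278126415
caddy [(0.68, [351, 279, 78, 78])]
caddy_grip [(0.95, [351, 279, 81, 71])]
empty_pocket [(0.56, [352, 268, 76, 93]), (0.51, [272, 222, 15, 38])]
white_lid_jar [(0.88, [265, 207, 18, 41]), (0.77, [224, 204, 16, 38]), (0.61, [237, 216, 24, 41]), (0.51, [270, 222, 17, 35])]
salt_shaker [(0.97, [324, 309, 25, 49]), (0.71, [369, 292, 20, 22]), (0.55, [424, 310, 21, 47])]
dark_lid_jar [(0.73, [352, 279, 70, 73]), (0.6, [272, 222, 14, 40])]
apple [(0.62, [397, 346, 42, 44])]
mug []
```

View pics/top0.png

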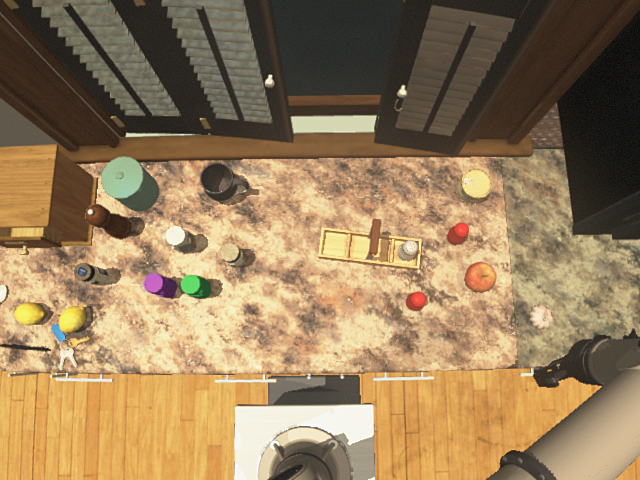

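View pics/side0.png

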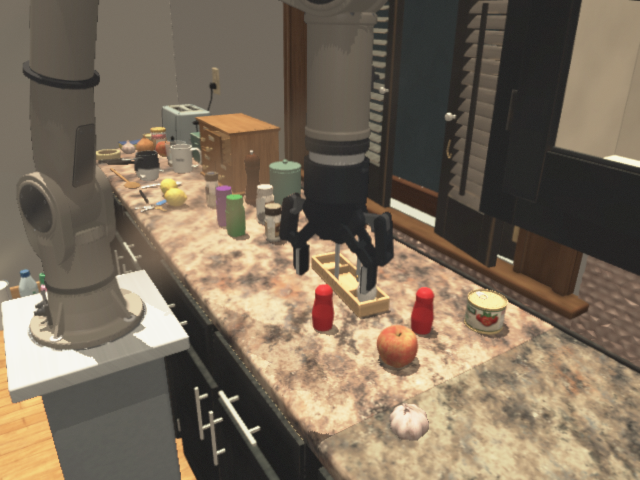

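Top view: candidates for the white-lidded jar are white (178,237), dark-lidded (232,255), purple (157,284) and green (194,286). I choose the white one at (178,237), which is (265,195) in the side view. The caddy's left (+y) pocket at (335,243) is empty, and the shaker is at (408,250). In the side view the gripper hides the caddy's bail.

Run:
```python
from h import *
t=cv2.imread("pics/top0.png");s=cv2.imread("pics/side0.png")
a=cv2.resize(t[215:305,140:260],(480,360),interpolation=cv2.INTER_CUBIC)
b=cv2.resize(s[170:250,200:300],(300,240),interpolation=cv2.INTER_CUBIC)
c=cv2.resize(t[215:280,310:430],(600,325)[:2],interpolation=cv2.INTER_CUBIC)
o=np.zeros((600,800,3),np.uint8);o[:240,500:]=b;o[:270,:480]=a[:270];o[272:597,:600]=c
cv2.imwrite("pics/c1.png",o)
for n,p,z in(("jarlid",(176,235),.109),("dark",(230,252),.096),("green",(192,284),.109),("purple",(155,282),.109),("mug",(217,180),.097),("cadL",(321,245),.032),("cadR",(421,250),.032),("grip",(376,237),.162),("apple",(480,276),.04)): print(n,atz(*p,"top",z).round(3))
print(tri((176,235),(265,187)), atz(265,187,"side",.109))
```

```text
jarlid [0.531 0.279 0.109]
dark [0.493 0.159 0.096]
green [0.42  0.238 0.109]
purple [0.426 0.321 0.109]
mug [0.662 0.194 0.097]
cadL [ 0.519 -0.044  0.032]
cadR [ 0.503 -0.28   0.032]
grip [ 0.508 -0.161  0.162]
apple [ 0.438 -0.414  0.04 ]
(array([0.53236789, 0.28030552, 0.10467197]), np.float64(0.0015712711374396085)) [0.52733415 0.26819687 0.109     ]
```

View pics/c1.png

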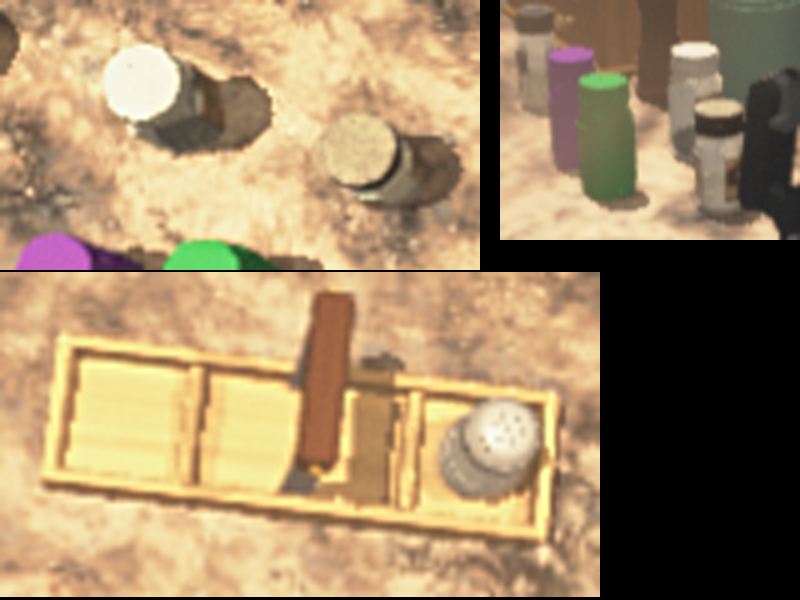

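White jar lid centre is at (176,236) in the top view, with a brown label on its body, and at (265,187) in the side view. The lookalikes are clearly green or purple. Caddy rim corners are clear in the top crop.

Run:
```python
from h import *
C=[atz(u,v,"top",.032) for u,v in((322.4,228.2),(318.4,258),(422,239),(419.4,268.6))]
c=np.mean(C,0);dy=(C[0]+C[1]-C[2]-C[3])/2
print(np.round(C,3),c.round(4),np.linalg.norm(dy),"yaw",np.degrees(np.arctan2(-dy[0],dy[1])), np.linalg.norm(C[0]-C[1]),np.linalg.norm(C[2]-C[3]))
print("grip",atz(375.2,236.6,"top",.162),atz((303.5+362)/2/1,0,"top",0)[:0])
print(robot.current_time_s(),robot.current_eef_rot(),robot.current_tool_pos(),robot.tip_reach)
for y in (90,-90,75,-105,105,-75,80,-100):
    print(y,[None if (q:=robot.inverse_kinematics(p,[180,0,y])) is None else np.round(q).tolist() for p in([.53,.279,.066],[.515,-.075,.08],)])
for y in (0,180,-6,174): print(y,robot.inverse_kinematics([.51,-.161,.28],[180,0,y]))
```

```text
[[ 0.559 -0.047  0.032]
 [ 0.488 -0.037  0.032]
 [ 0.53  -0.284  0.032]
 [ 0.459 -0.274  0.032]] [ 0.509  -0.1604  0.032 ] 0.23806560919843914 yaw -7.061479154954561 0.07239612595223455 0.07149759141931523
grip [ 0.50917411 -0.15945953  0.162     ] []
0.9 [1.79998713e+02 1.46989762e-04 2.66937305e+01] [ 0.2470782 -0.4913881  0.248317 ] 0.017
90 [[7.0, 46.0, -58.0, 90.0, 42.0, 67.0, -61.0], [30.0, 27.0, -30.0, 103.0, 16.0, 54.0, -8.0]]
-90 [[8.0, 48.0, -62.0, 90.0, 45.0, 69.0, 118.0], [-38.0, 38.0, 65.0, 106.0, -39.0, 62.0, -139.0]]
75 [[7.0, 47.0, -59.0, 90.0, 43.0, 68.0, -76.0], [28.0, 26.0, -28.0, 103.0, 15.0, 54.0, -22.0]]
-105 [[8.0, 48.0, -62.0, 90.0, 45.0, 69.0, 103.0], [50.0, 38.0, -62.0, 103.0, 38.0, 63.0, 139.0]]
105 [[7.0, 47.0, -59.0, 90.0, 42.0, 67.0, -46.0], [31.0, 27.0, -32.0, 103.0, 18.0, 55.0, 6.0]]
-75 [[8.0, 48.0, -62.0, 90.0, 45.0, 69.0, 133.0], [10.0, 24.0, -5.0, 104.0, 2.0, 52.0, -161.0]]
80 [[7.0, 47.0, -59.0, 90.0, 43.0, 68.0, -71.0], [29.0, 27.0, -29.0, 103.0, 16.0, 54.0, -17.0]]
-100 [[8.0, 48.0, -62.0, 90.0, 45.0, 69.0, 108.0], [50.0, 38.0, -62.0, 103.0, 38.0, 63.0, 144.0]]
0 [ 25.68412837  15.79240298 -12.89688736  85.23090126   3.54331825
  79.37579955 -77.39543073]
180 [ 40.8226624   18.13520635 -33.27644389  84.64500756   9.98072179
  80.18903711  97.15379473]
-6 [ 25.21504027  15.74994037 -12.28582862  85.24965344   3.36917735
  79.36178256 -83.24544741]
174 [ 40.21038924  17.99484435 -32.41546112  84.66770268   9.67667299
  80.13774415  91.4081908 ]
```

Run:
```python
from h import *
O=[180,0,83]
robot.move_to([.531,.279,.24],O)
save("top","pics/t1.png");save("side","pics/s1.png")
robot.line_to([.531,.279,.068],O,velocity=.12)
fingers.gripper_to(0.0,40)
print(robot.current_time_s(),robot.current_finger_gap(),robot.current_gripper_force(),robot.current_contact_force())
robot.line_to([.531,.279,.225],velocity=.15)
save("top","pics/t2.png");save("side","pics/s2.png")
print(robot.current_time_s(),robot.current_finger_gap(),robot.current_gripper_force(),robot.current_tool_pos())
o=np.zeros((480,640,3),np.uint8)
a=cv2.imread("pics/s1.png");b=cv2.imread("pics/s2.png");
cv2.imwrite("pics/c2.png",np.hstack([cv2.resize(a[180:340,300:440],(420,480)),cv2.resize(b[100:260,200:320],(360,480))]))
```

```text
5.9083 0.5484521278059957 40.969799121521646 [-0.65165224  0.17878243  3.73036346]
7.2083 0.5531551983961618 41.03216891759075 [0.53066658 0.27843792 0.22373048]
```

View pics/c2.png

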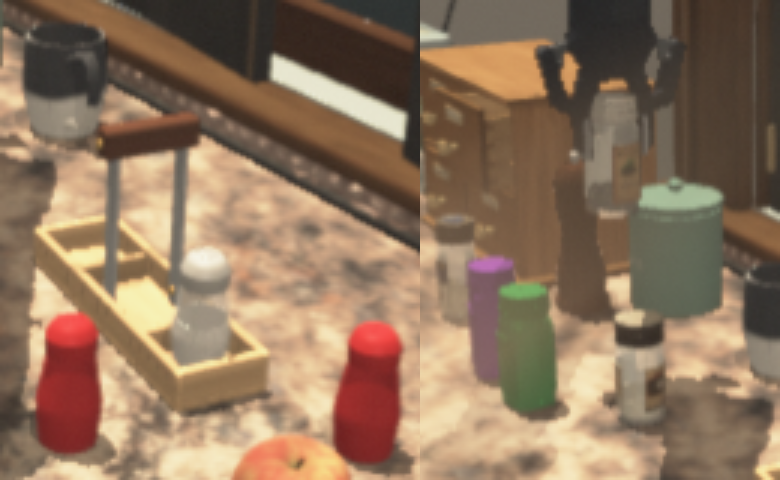

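Jar is held upright. In the side view the bar centre is at (350,225), rim corners at (359,305), (313,258), (389,296). Cross-check the caddy by triangulation, then place.

Run:
```python
from h import *
for t,s in(((375.2,236.6),(350,223)),((419.4,268.6),(359.3,305)),((318.4,258),(312.7,257.7)),((422,239),(389.3,296))): print(tri(t,s))
O=[180,0,83]; p=np.array([.5193,-.0766])
t=robot.current_tool_pos()
robot.line_to([p[0],p[1],.225],O,velocity=.2)
robot.pause(.3)
robot.line_to([p[0],p[1],.125],O,velocity=.1)
save("top","pics/t3.png");save("side","pics/s3.png")
print(robot.current_time_s(),robot.current_tool_pos(),robot.current_contact_force())
a=cv2.imread("pics/t3.png");b=cv2.imread("pics/s3.png")
cv2.imwrite("pics/c3.png",np.hstack([cv2.resize(a[200:290,300:390],(400,400),interpolation=2),cv2.resize(b[190:290,270:370],(400,400),interpolation=2)]))
```

```text
(array([ 0.51218022, -0.16099169,  0.153549  ]), np.float64(0.0026765198620256093))
(array([ 0.46031029, -0.27474607,  0.02884932]), np.float64(0.0020848970529456254))
(array([ 0.4927707 , -0.03899413,  0.02513243]), np.float64(0.00846610885407782))
(array([ 0.52999366, -0.28363795,  0.03287215]), np.float64(0.001010085896988552))
10.6833 [ 0.51992046 -0.07651462  0.1257837 ] [-0.85599019  0.78412864 -1.57779928]
```

View pics/c3.png

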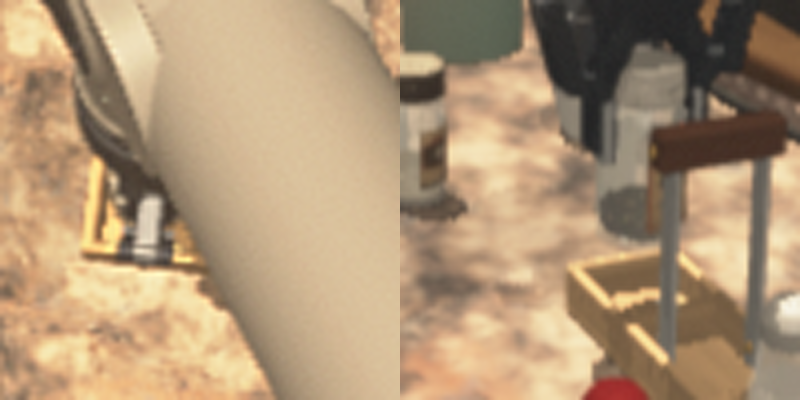

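The jar hangs upright over the empty pocket, with its underside centre at about (327,246) in the side view. Lower if this agrees with the projection.

Run:
```python
from h import *
u=proj([.5193,-.0766,.0575],"side");print(u)
if np.hypot(*(u-[327.5,246]))>4: raise SystemExit
x,y=.5193,-.0766
robot.line_to([x,y,.088],velocity=.06)
hit=robot.line_to([x,y,.074],velocity=.02,f_stop=4)
print(hit,robot.current_time_s(),robot.current_tool_pos(),robot.current_contact_force())
save("side","pics/s4.png")
b=cv2.imread("pics/s4.png");cv2.imwrite("pics/c4.png",cv2.resize(b[190:290,270:390],(720,600),interpolation=2))
```

```text
[329.25446178 249.02144416]
True 11.9667 [ 0.51929374 -0.07654767  0.07855842] [ 0.11055558 -0.45559789  4.64416765]
```

View pics/c4.png

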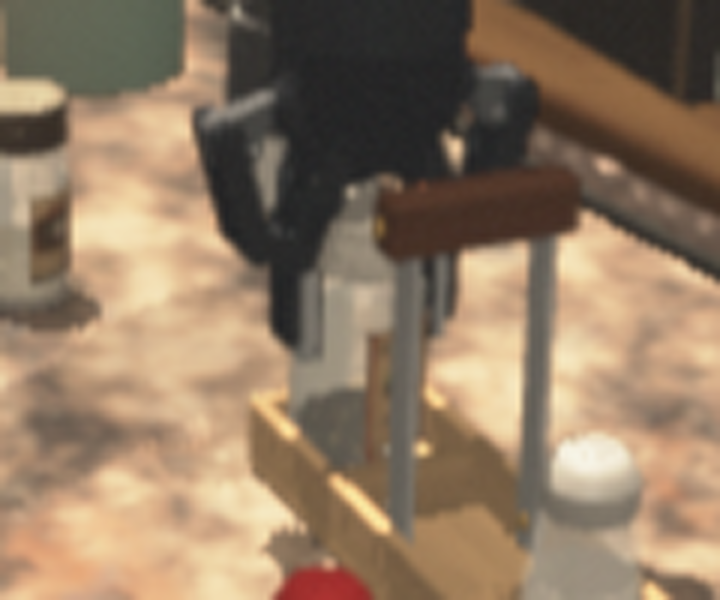

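Contact came at TCP z 0.0786, where the pocket floor predicts 0.078, and the jar stands inside the pocket walls. Release, retreat, look.

Run:
```python
from h import *
x,y=.5193,-.0766
fingers.gripper_to(1.0); robot.pause(.3)
robot.line_to([x,y,.30],velocity=.15)
robot.move_to([.45,.2,.30],[180,0,83])
a=save("top","pics/t5.png")[:,:,::-1];b=save("side","pics/s5.png")[:,:,::-1]
print(robot.current_time_s())
for P in((x,y,.119),(x,y,.01)):print(proj(P,"top"),proj(P,"side"))
cv2.imwrite("pics/c5.png",np.hstack([cv2.resize(a[210:280,305:430],(500,280),interpolation=2),cv2.resize(b[200:320,290:400],(257,280),interpolation=2)]))
```

```text
15.6167
[335.48705271 236.78161884] [329.8656642 224.4914419]
[334.84614314 246.38402179] [328.79916683 267.27634059]
```

View pics/c5.png

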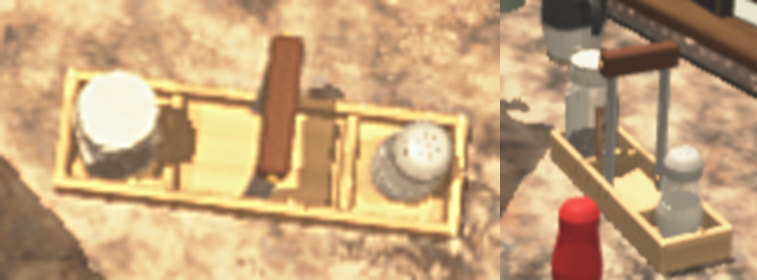

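Jar stands centred in its pocket (lid at (334.5,235), predicted (335.5,237)); the bar is still at (375,237). Now grip the bar.

Run:
```python
from h import *
O=[180,0,-7];x,y=.510,-.160
fingers.gripper_to(.65)
robot.move_to([x,y,.28],O)
print(robot.inverse_kinematics([x,y,.3],O) is not None)
hit=robot.line_to([x,y,.148],O,velocity=.1,f_stop=8)
print(hit,robot.current_tool_pos(),robot.current_contact_force())
if hit: raise SystemExit
fingers.gripper_to(0,90)
print(robot.current_finger_gap(),robot.current_gripper_force(),robot.current_contact_force(),robot.current_time_s())
robot.line_to([x,y,.168],velocity=.03)
robot.line_to([x,y,.295],velocity=.06); robot.pause(.7)
print(robot.current_tool_pos(),robot.current_finger_gap(),robot.current_contact_force(),robot.current_torque(),robot.current_time_s())
a=save("top","pics/t6.png")[:,:,::-1];b=save("side","pics/s6.png")[:,:,::-1]
print(proj([.509,-.16,.147],"side"))
cv2.imwrite("pics/c6.png",np.hstack([cv2.resize(b[100:340,220:460],(600,600),interpolation=2)]))
```

```text
True
False [ 0.51055572 -0.16002185  0.14870054] [-0.53487215  0.34482479 -0.87721502]
0.1969066032307982 89.10196781158447 [ 0.21528214 -0.61687857  3.55223931] 19.2917
[ 0.50999693 -0.15996917  0.29501748] 0.19699145861141132 [ 0.12340511  0.19301048 -7.00066006] [-0.04264315 -0.01069847 -0.05147505] 23.075
[347.75964577 226.13492902]
```

View pics/c6.png

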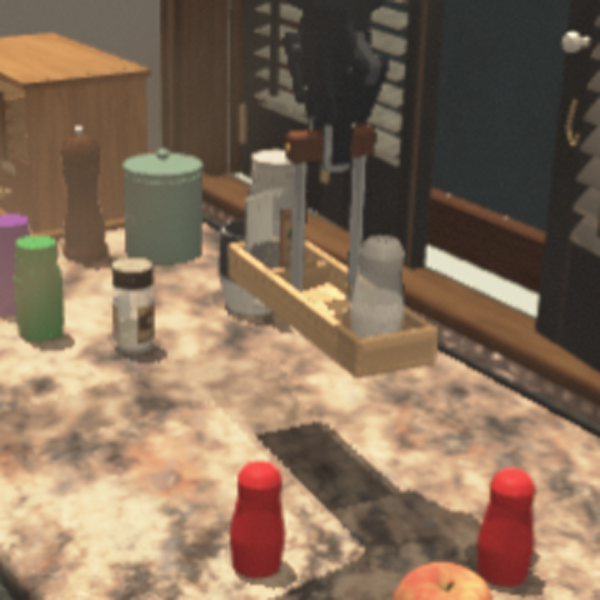

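The caddy hangs level about 14.7 cm up, with jar and shaker in their pockets and the bystanders in place.

```bash
python3 -c "
from h import *
print(abs(np.array(robot.current_dq())).max(),workorder.close_job())"
```

```text
the job is handed in; nothing more can be done
0.3310167900062758 None
```

I set the white-lidded jar in the empty pocket and let go of it. I then lifted the loaded caddy by its handle to about 14.7 cm clear, level and held still, and handed the job in; no verdict came back.

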